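# Fit the boot dryer's filter cassette behind its sliding gate

## Task

Fit the wide filter cassette from the wooden rack into the filter well of the boot dryer: slide the gate open, lower the cassette upright between the cheeks right down to the floor of the well without letting it drop in, and slide the gate fully shut over it. Leave the two narrow cassettes in the rack and do not knock the other things on the bench about.

Things in the scene. Friction and masses are not known exactly. Their poses are not given: they have to be found in the camera images.
- cassette_mid (a point): centre of the wide filter cassette, an upright grey frame with white pleats: 26 mm thick (its x axis), 64 mm wide (its y axis), 120 mm high (z up), 0.14 to 0.28 kg. Both faces and both edges are alike, so either way round is right. It starts standing in one of the rack's three grooves. Stood on the bench its centre is 60 mm up.
- rack: fixed wooden rack, 138 mm long (x), 86 mm wide, origin on the bench under its centre. Grooves across it at x = -35, 0, +35 mm, 31 mm in x, 72 mm in y; dividers 4 mm thick up to 40 mm, side lips (y 36 to 43 mm) up to 30 mm, end boards (x 51 to 69 mm) up to 94 mm. The yaw of the cassettes' thickness axis is the rack's x.
- spare_a: narrow filter cassette, 26 x 46 x 120 mm, same make, standing in another groove; origin at its centre. To be left there.
- spare_b: narrow filter cassette like spare_a, in the third groove; origin at its centre. To be left there.
- clear_spot (a point): fixed point on the bench surface, centre of a bare patch some 110 mm across between rack and dryer: room to stand the cassette down (it stands by itself) and take it again another way, since in the rack only its edges can be held and in the well only its faces.
- well_floor (a point): centre of the floor of the dryer's filter well, 12 mm above the bench. Axes: x the way the gate opens (away from the robot), y along the cassette's width, z up. The well is 30 mm in x by 68 mm in y, 73 mm deep, its front and rear lips bevelled. The cassette goes in with its thickness along x; when home its top is 120 mm above this point, 4 mm under the gate.
- gate (a joint): how far the gate is open, m: 0 shut (centred over the well), 0.09 fully open; it moves along the dryer's +x. It stays where it is left; about 3 N moves it. It starts shut or somewhat ajar. The well is clear from about 0.07.
- gate_rib (a point): centre of the gate's upright grip rib (moves with the gate), 12 mm thick (dryer's x), 46 mm long (y), 18 mm high; its foot is the gate plate, 64 x 84 mm, whose upper face is 9 mm below this point. Take it across its thickness from above. This point is 150 mm above the bench.
- rack_floor (a point): centre of the rack's groove floors, 12 mm above the bench. The cassettes' tops stand 120 mm above it, with only 9 mm between their faces; the edges (y sides) of the wide one are free to take from above.
- deck (a point): centre of the well's mouth in the dryer's deck, 85 mm above the bench, axes as well_floor. Here two cheeks guide the cassette's edges (inner faces y = -34 and +34 mm, x = -45 to +135 mm), up to 50 mm above this point, bevelled at the top. Between them the deck is open before and behind the cassette for fingers: a home cassette stands 47 mm proud of it.
- slideway (a point): top of the gate's slideways over the well, 147 mm above the bench: the two slideways stand on the cheeks and reach out to y = -50 and +50 mm, so no finger fits beside the cassette's edges there.
- tubes (a point): top of the dryer's two drying tubes, 250 mm above the bench, each 38 mm thick; this point is half-way between them, they stand 62 mm before and behind it along the dryer's x, 150 mm to the -y side of the well.
- spray_bottle: bystander: white trigger spray bottle, 74 mm diameter, 216 mm high, origin at its foot, left of the rack.
- wax_block: bystander: block of ski wax 45 x 90 x 30 mm, on the robot's side of the rack, origin under its centre.
- scraper: bystander: clear plastic ski scraper 60 x 140 x 5 mm lying on the robot's side of the clear patch, origin under its centre.
- brush: bystander: brush 170 x 32 x 36 mm lying beyond the clear patch, origin under its centre.
- lube_can: bystander: spray can 52 mm diameter, 170 mm high, beyond the rack, origin at its foot.
- driver: bystander: screwdriver 200 mm long lying to the left of the rack, nearer the robot.

How it is judged:
By the outcome, as a careful person would: the job done as asked, in the order asked, and still so for the second after the job is handed in, with the robot touching nothing.
It also fails if it takes over 72 s, if anything falls off the work surface, if the arm or the gripper's body presses on something with over 40 N, if the wrist force passes 120 N, or if a joint passes its speed limit or range.

## Robot

A 6-joint arm with a two-finger parallel gripper is mounted at the origin on the work surface. World frame = base frame: x ahead of the robot, y to its left, z up, the work surface at z = 0. Lengths are in m, angles in degrees, forces in N, time in s.
With the tool pointing down it reaches from about 0.375 to 0.9 m from the base axis. Payload 3.1 kg.
Tool frame: the origin (TCP) lies on the centre line of the jaws, within the pads' length; the fingertips stand finger_overhang ahead of it and the grasp point (between the pads) lies 5 mm behind it (finger_overhang is the distance from the TCP to the fingertips, in m); z points along the fingers, y is the line along which they close (so a half turn about z gives the same grasp; the last joint's range is limited). The gripper opens to 87 mm and grips with 3 to 60 N. Pads are 19 mm wide; open, the fingers measure 117 mm over their backs; the gripper's body (75 mm by 190 mm) begins 51 mm behind the grasp point.
Start: joints at [55.434, 30.224, 82.088, -0, 67.689, -10.227], TCP at [0.258, 0.569, 0.237] pointing down, gripper open.
Joint ranges: [-176.69, 176.69], [-43.24, 126.21], [12.49, 139.97], [-82, 262], [0, 151.66], [-163.58, 163.58]. Speed limits (degrees/s): [159.86, 159.86, 180, 180, 180, 180].

## Interface

Orientations are given as a 3x3 rotation matrix whose columns are the frame's x, y, z axes.
In Python, from rig import read_state, capture, calibration, hand_in, finger_overhang gives the robot as it stands.
- The arm moves only by the tool send_rows, never from a script. Its argument "plan" is a list of rows, each a list of 5 numbers: the closure in counts, from 0 (fully open) to 255 (shut), then the shift along the tool's x, y, z in m, then the turn about the tool's z in rad. A call has 1 to 20 rows; each row shifts and turns the commanded pose from where the row before left it, along the tool's axes as they then stand; what a row does not reach is not made up. A row lasts 1/12 s, in which the tool goes at most 41.7 mm and 7.16 degrees, less where a joint would pass 70% of its speed; a pose out of reach is approached as far as the arm can. A call is refused whole if a number of a shift passes 0.0417 or a number of a turn 0.125, either way. A call with a gripper value outside its range is refused whole. The fingers move at their own pace and stop on an object; the grip force is fixed at half the most. Time passes only in rows, so rows that do not move let the fingers close. It gives the time, the measured TCP pose, the force, the opening and the grip force at its end, in the units of the state.
- read_state(): the state, without advancing time (a new reading comes with each control period).
- capture(name): name is "scene" or "top" or "wrist"; returns (picture, depth): 420x560x3 uint8, blue, green, red; 420x560 float32, m along the optical axis (not along the pixel's ray), 0 where there is no reading.
- calibration(name): a dict with "fx", "fy", "cx", "cy" (pixels), "xyz" and "rotation" of the camera in the world. Camera axes: x right, y down, z forward; pixel columns grow to the right and rows downward; lengths in m; the calibration is good to about 2 mm. The wrist camera is an equidistant fisheye: a pixel r from the principal point sees the ray r / f radians off the axis. A picture is of the moment at which its call begins: read the wrist's pose just before it. calibration takes no time and is no camera call; for the wrist camera it gives the pose at the moment of the call.
- hand_in(): hands the job in; it is judged then, once.
The state is a dict: "time_s": time; "joint_positions": joint angles; "qvel": joint speeds; "tau": joint torques, N m; "position": TCP position; "tcp_rot": TCP orientation; "force": force on the tool from outside, world axes, zero at the start; "moment": the same for the moment, N m; "opening": opening from 0.0 (shut) to 1.0 (fully open); "grasp_force": force on a finger pad.
Only numpy, scipy, OpenCV 4.12 (cv2) and the standard library are available. Lean on these libraries where they do the work, as an engineer would, in place of code of your own. Each camera call takes 0.05 s, during which the arm holds its last target. There are 200 camera calls.

## Working session

There is one attempt and no reset: what is moved stays moved. The work goes in short steps, Python scripts to look and compute and a tool call to move; the robot and the scene stay as the last step left them, time stands still between calls to the robot, and variables do not carry over. Pictures are saved under pics/ and viewed, at most 12 in all, crops included, and the job is handed in when it is done.

Besides the shell and the picture viewer there is one more tool, called after ">>>" as name([rows], argument=value, ...), one row to a line, values as JSON. send_rows: Moves the arm, as the interface text tells. Its arguments: {"type":"object","properties":{"plan":{"type":"array","items":{"type":"array","items":{"type":"number"}}}},"required":["plan"]}

```bash
mkdir -p pics; ls; python3 - <<'E'
from rig import *
import cv2,numpy as np
s=read_state();print({k:np.round(v,3).tolist() for k,v in s.items()},finger_overhang)
for n in("scene","top"):
    p,d=capture(n);cv2.imwrite(f"pics/{n}0.png",p);np.save(f"{n}0.npy",d);print(n,calibration(n))
E
```

```text
pics
{'time_s': 0.0, 'joint_positions': [55.435, 30.278, 82.155, -0.003, 67.689, -10.227], 'qvel': [0.039, -0.01, -0.05, -0.025, -0.001, 0.016], 'tau': [-0.0, -44.005, -17.659, 0.063, 0.058, -0.0], 'position': [0.257, 0.569, 0.236], 'tcp_rot': [[-0.911, 0.412, -0.001], [0.412, 0.911, -0.002], [0.0, -0.002, -1.0]], 'force': [0.309, 0.645, -0.835], 'moment': [-0.027, -0.018, 0.015], 'grasp_force': 0.0, 'opening': 1.001} 0.014
scene {'fx': 426.86965601165286, 'fy': 426.86965601165286, 'cx': 284.9263143858122, 'cy': 205.92211806094437, 'xyz': array([1.32806782, 0.4773494 , 1.03593704]), 'rotation': array([[-4.53395675e-01,  6.18250949e-01, -6.42026577e-01],
       [ 8.91309262e-01,  3.14169231e-01, -3.26902882e-01],
       [-4.03020934e-04, -7.20460587e-01, -6.93495768e-01]])}
top {'fx': 414.2206028064542, 'fy': 414.2206028064542, 'cx': 281.85793067520893, 'cy': 210.27910311203703, 'xyz': array([0.38823255, 0.04087958, 1.16299726]), 'rotation': array([[-0.02149451, -0.99077347,  0.133813  ],
       [-0.99967914,  0.02309333,  0.0104074 ],
       [-0.01340157, -0.13354636, -0.99095195]])}
```

View pics/scene0.png

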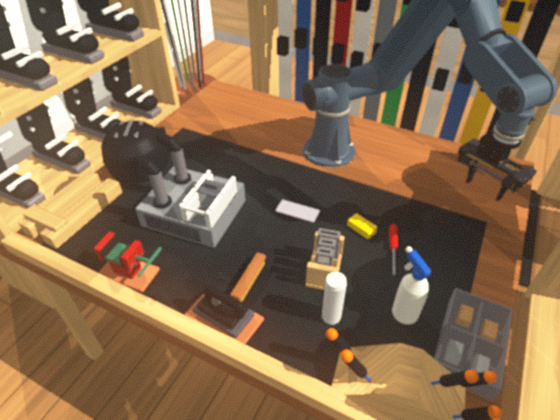

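View pics/top0.png

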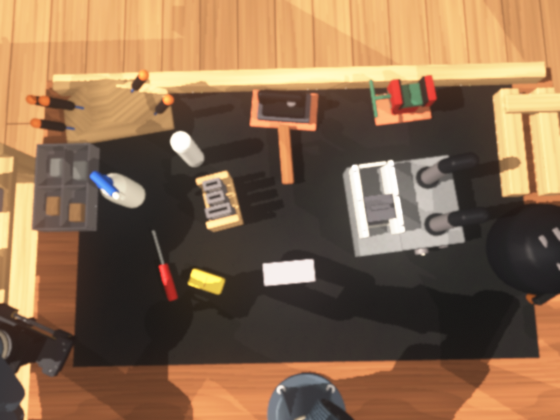

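The top view shows the rack near (220,200), the dryer near (400,205) with its white slideways and gate, and the clear patch between them. I'll enlarge both.

```bash
cat > h.py <<'E'
import numpy as np,cv2
from rig import *
def px(n,u,v,z):
    c=calibration(n);r=c["rotation"]@np.array([(u-c["cx"])/c["fx"],(v-c["cy"])/c["fy"],1]);return c["xyz"]+r*(z-c["xyz"][2])/r[2]
def cloud(n,d):
    c=calibration(n);v,u=np.mgrid[:420,:560]
    P=np.stack([(u-c["cx"])/c["fx"]*d,(v-c["cy"])/c["fy"]*d,d],-1)@c["rotation"].T+c["xyz"];return P
def proj(n,p):
    c=calibration(n);q=c["rotation"].T@(np.array(p)-c["xyz"]);return c["fx"]*q[0]/q[2]+c["cx"],c["fy"]*q[1]/q[2]+c["cy"]
E
python3 - <<'E'
from h import *
p=cv2.imread("pics/top0.png")
a=cv2.resize(p[165:237,188:252],None,fx=6,fy=6,interpolation=cv2.INTER_CUBIC)
b=cv2.resize(p[150:262,338:470],None,fx=5,fy=5,interpolation=cv2.INTER_CUBIC)[:, :]
def grid(im,u0,v0,k):
    for i in range(0,im.shape[1],10*k): cv2.putText(im,str(u0+i//k),(i,9),0,.35,(0,255,255),1);cv2.line(im,(i,0),(i,im.shape[0]),(0,255,255),1) if 0 else cv2.line(im,(i,10),(i,16),(0,255,255),1)
    for i in range(0,im.shape[0],10*k): cv2.putText(im,str(v0+i//k),(0,i+4),0,.35,(0,255,0),1)
grid(a,188,165,6);grid(b,338,150,5)
cv2.imwrite("pics/a.png",a);cv2.imwrite("pics/b.png",b)
P=cloud("top",np.load("top0.npy"))
print("z rack");print((P[172:232:3,194:246:3,2]*1000).round().astype(int))
print("z dry");print((P[155:262:5,340:470:5,2]*1000).round().astype(int))
E
```

```text
z rack
[[ -2  -2   0   1   1   1  -1  -2  -2  93  91  88   3   1   0  -2  -2  -3]
 [  3  -2  -8   4   2  93  93  92  94  94  92  89  -1  -4   2  -1   1   0]
 [ -1  94  92  91  93  96  94 134 130  91  93  79  36   1   2  -3  -2   0]
 [  0  92  93 132 129 133 130 127 132 100  57  47  39   1   0  -1  -2   3]
 [  0  91  89 132 131 135 135 129 129 111  39  16  28   1   0  -2  -1   0]
 [  5  -2  56 130 128 128 130 129 127 117  59   9  29  13   4   1  -2   1]
 [  4   0   2  26 131 106  92 101  90 128  73  10  12  29   1  -1  -4  -3]
 [  3   0  -4  25   8 130 132 132 135 131  97  18  42  28  -1   1   3  -2]
 [ -1  -4   0  29 133 131 129 128 130 132 111  22  11  30   0  -3  -1   1]
 [  1  -3  -3  -2 133 133 130 132 128 132 129  55  13  30   9   4   6   3]
 [  0  -1   5   0  25 132 131 128 109  90  98  77  14   9  28   2  -4  -1]
 [  1   4  -3  -1  28 110  90  89 130 135 135 129 111  38  26   1  -1   3]
 [  0  -2   1  -1 129 128 130 131 132 132 128 136 128  51  27  -4  -1   0]
 [  0  -3   0  -2 131 130 133 135 133 131 131 129 130  71  24   9   1   0]
 [ -1  -2  -1   0 131 131 129 131 131 131 1
[... 2112 characters left out ...]
81  82  83
   94 116 130  97  82  83  83   1]
 [ -2  -1  -3  65 105 146  85  84  83  82  81  85  85  82  86  86  87  84
   84  97  83  85  83  85  78  -1]
 [  1  -2   0  50  83  83  83  81  84  86  85  86  83  84  85  85  85  86
   85  84  84  84  83  82  85   0]
 [ -1  -3   0  39  83  86  85  84  82  84  85  84  81  83  82  84  84  82
   83  80  84  76  -2   3  -1  -2]
 [ -3   3   1  29  86  84  85  82  80  84  85  84  84  28  -3  50  60  59
   -3  -1   1   1  -3   2   0  -2]
 [  1  -2   0   8  83  85  56  -1  -2   3   2  -3   3   0   1   1   0  -4
   -2  -1  -1   2   0  -3  -1   0]
 [  2  -3   2   0   1   0   1   2   3  -1   0  -1  -1  -4   2   1  -5   1
   -4  -2   2  -2  -1   0   2  -2]]
```

View pics/a.png

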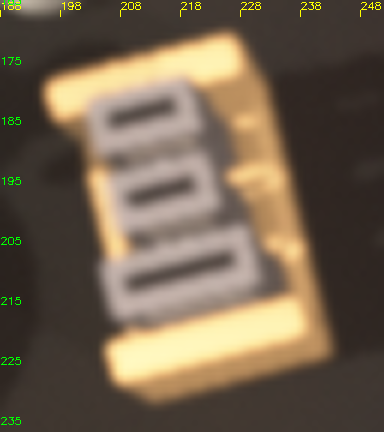

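View pics/b.png

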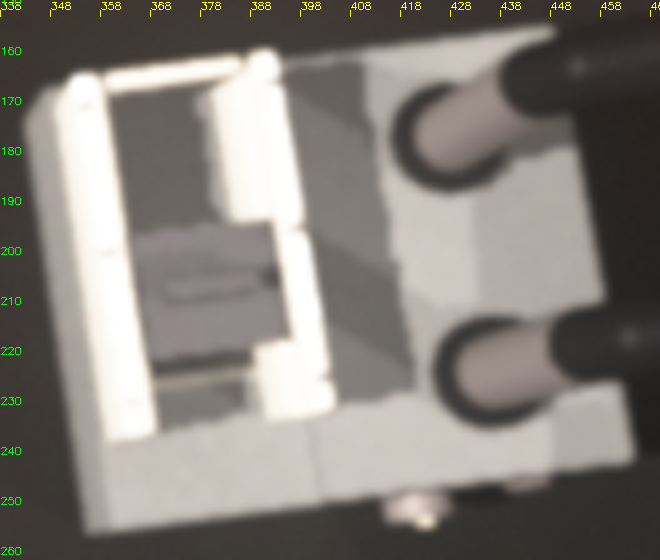

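```bash
python3 - <<'E'
from h import *
A=lambda x,y,z:px("top",188+x/6-.4,165+y/6-.4,z)
B=lambda x,y,z:px("top",338+x/5-.4,150+y/5-.4,z)
f=lambda p:(p[:2]*1000).round(1)
c=[A(x,y,.132) for x,y in((101,262),(250,224),(262,286),(113,322))]
print("cas",[f(p) for p in c],f(np.mean(c,0)))
e=c[0]+c[3]-c[1]-c[2];print("cas yaw of +y axis",np.degrees(np.arctan2(e[1],e[0]))-90)
for n,q in dict(end1=[(43,82),(232,33),(244,65),(52,120)],end2=[(105,345),(296,295),(306,330),(115,385)]).items():
    r=[A(x,y,.094) for x,y in q];e=r[0]+r[3]-r[1]-r[2];print(n,f(np.mean(r,0)),np.degrees(np.arctan2(e[1],e[0]))-90)
P=cloud("top",np.load("top0.npy"));
m=np.zeros((420,560),bool);m[205:220,202:236]=1
g=P[m&(P[...,2]>.122)];print("cas depth mean",f(g.mean(0)),cv2.minAreaRect((g[:,:2]*1000).astype('f4')))
m=np.zeros((420,560),bool);m[160:240,345:408]=1
print("gate rib",f(B(215,287,.159)))
gp=[B(x,y,.141) for x,y in((135,235),(275,222),(290,340),(150,360))];print("plate",[f(p) for p in gp],f(np.mean(gp,0)))
L=[B(x,y,.147) for x,y in((105,75),(155,437))];Rr=[B(x,y,.147) for x,y in((278,50),(335,408))]
for a,b in(L,Rr): print("slide",f(a),f(b),np.degrees(np.arctan2(*(a-b)[1::-1])),np.linalg.norm(a-b))
print("R wrist",calibration("wrist"))
for n,u,v,z in(("scr",289,272,0),("brushend",288,183,.03),("brushL",278,130,.03)):print(n,f(px("top",u,v,z)))
E
```

```text
cas [array([537.1, 246.7]), array([551.8, 183.9]), array([525.4, 179. ]), array([511.6, 241.5])] [531.5 212.8]
cas yaw of +y axis 12.779872170383328
end1 [625.3 236.1] 14.22940514521406
end2 [508.  208.7] 14.188334913472616
cas depth mean [528.6 212.4] ((478.8274230957031, 133.1663818359375), (252.45216369628906, 56.25913619995117), 58.09315872192383)
gate rib [ 526.3 -189.7]
plate [array([ 555.8, -155.5]), array([ 560.8, -225.4]), array([ 501.4, -229.4]), array([ 493. , -159.8])] [ 527.8 -192.5]
slide [ 636.4 -143.2] [ 454.5 -159.3] 5.033997394507174 0.18261739347115166
slide [ 647.1 -230.3] [ 466.7 -247.8] 5.543872203782354 0.18121893171162784
R wrist {'fx': 325.19226210127806, 'fy': 325.19226210127806, 'cx': 278.6186956787243, 'cy': 213.15941191996745, 'xyz': array([0.19580252, 0.59860812, 0.38250358]), 'rotation': array([[ 0.41216093,  0.88406115,  0.22036164],
       [ 0.91110894, -0.39940075, -0.10178188],
       [-0.00196881,  0.24272398, -0.9700934 ]])}
scr [371.9  37. ]
brushend [617.5  34. ]
brushL [771.   58.8]
```

>>> send_rows([
  [0, 0, 0, -0.002, 0.117],
  [0, 0, 0, -0.002, 0.117],
  [0, 0, 0, -0.002, 0.117],
  [0, 0, 0, -0.002, 0.117],
  [0, 0, 0, -0.002, 0.117],
  [0, 0, 0, -0.002, 0.117],
  [0, 0, 0, -0.002, 0.117],
  [0, 0, 0, 0, 0.117],
  [0, 0, 0, 0, 0.117],
])

```text
time_s: 0.85
position: [0.2574, 0.5692, 0.2501]
tcp_rot: [[-0.087, 0.996, -0.001], [0.996, 0.087, -0.001], [-0.001, -0.001, -1.0]]
force: [0.6, -0.2, -0.3]
opening: 1.003
grasp_force: 0.0
```

>>> send_rows([
  [0, -0.039, 0.0099, 0, 0],
  [0, -0.039, 0.0099, 0, 0],
  [0, -0.039, 0.0099, 0, 0],
  [0, -0.039, 0.0099, 0, 0],
  [0, -0.039, 0.0099, 0, 0],
  [0, -0.039, 0.0099, 0, 0],
  [0, -0.039, 0.0099, 0, 0],
  [0, -0.039, 0.0099, 0, 0],
  [0, -0.039, 0.0099, 0, 0],
  [0, -0.039, 0.0099, 0, 0],
  [0, -0.039, 0.0099, 0, 0],
  [0, -0.039, 0.0099, 0, 0],
  [0, -0.039, 0.0099, 0, 0],
  [0, -0.039, 0.0099, 0, 0],
  [0, -0.039, 0.0099, 0, 0],
  [0, -0.039, 0.0099, 0, 0],
  [0, -0.039, 0.0099, 0, 0],
  [0, -0.039, 0.0099, 0, 0],
  [0, -0.039, 0.0099, 0, 0],
  [0, -0.039, 0.0099, 0, 0],
])

```text
time_s: 2.52
position: [0.5271, -0.1907, 0.2501]
tcp_rot: [[-0.092, 0.996, -0.001], [0.996, 0.092, 0.001], [0.001, -0.001, -1.0]]
force: [0.9, -0.6, 0.1]
opening: 1.001
grasp_force: 0.0
```

```bash
cat >> h.py <<'E'
def wpx(c,u,v,z):
    d=np.array([u-c["cx"],v-c["cy"]]);r=np.hypot(*d);t=r/c["fx"]
    k=c["rotation"]@np.array([*(d/max(r,1e-9)*np.sin(t)),np.cos(t)]);return c["xyz"]+k*(z-c["xyz"][2])/k[2]
def wproj(c,p):
    q=c["rotation"].T@(np.array(p)-c["xyz"]);t=np.arctan2(np.hypot(q[0],q[1]),q[2]);a=np.arctan2(q[1],q[0])
    return c["cx"]+c["fx"]*t*np.cos(a),c["cy"]+c["fy"]*t*np.sin(a)
def go(x,y,z,yaw):
    s=read_state();R=s["tcp_rot"];y0=np.degrees(np.arctan2(R[1,1],R[0,1]));t=-(yaw-y0+180)%360-180 if 0 else ((y0-yaw+180)%360-180)
    a=np.radians(yaw);ey=np.array([np.cos(a),np.sin(a)]);ex=np.array([-np.sin(a),np.cos(a)]);d=np.array([x,y])-s["position"][:2]
    print("turn %.4f  shift x %.4f y %.4f z %.4f (yaw now %.2f)"%(np.radians(t),d@ex,d@ey,s["position"][2]-z,y0))
def dryer(O,yaw,z,xs,ys):
    a=np.radians(yaw);R=np.array([[np.cos(a),-np.sin(a)],[np.sin(a),np.cos(a)]])
    return [[*(R@[x,y]+O),z] for x in xs for y in ys]
E
python3 - <<'E'
from h import *
s=read_state();c=calibration("wrist");p,d=capture("wrist");np.savez("w1.npz",d=d,**c);cv2.imwrite("pics/w1raw.png",p)
print(s["position"],s["time_s"],np.round(s["tcp_rot"],3).tolist(),s["joint_positions"])
q=cv2.resize(p,(800,600))
cv2.imwrite("pics/w1.png",q)
E
```

```text
[ 0.52708045 -0.19071286  0.25013947] 2.5167 [[-0.092, 0.996, -0.001], [0.996, 0.092, 0.001], [0.001, -0.001, -1.0]] [-3.13179332e+01  2.43437658e+01  9.05385903e+01  9.53999960e-03
  6.51763288e+01 -3.66174773e+01]
```

View pics/w1.png

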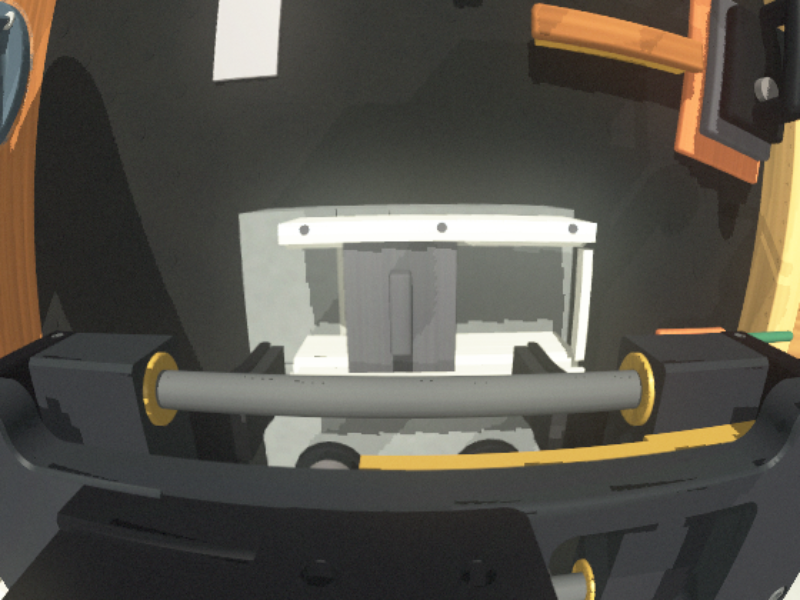

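Wrist view: rib centred near (401,310), gate plate from x=347 to 457, left slideway from x=279 to 596 at y≈220–245.

```bash
python3 - <<'E'
from h import *
c=dict(np.load("w1.npz"))
W=lambda x,y,z:(wpx(c,x*.7-.15,y*.7-.15,z)*1000).round(1)[:2]
print("rib",W(390.5,273,.159),W(411,273,.159),W(391,354,.159),W(411,354,.159))
print("plate",[W(x,y,.141) for x,y in((347,250),(347,370),(457,250),(457,370))])
print("slide in",W(279,244,.147),W(596,242,.147),W(279,225,.147),W(596,223,.147))
print("bolts",W(304,230,.147),W(442,227,.147),W(572,229,.147))
E
```

```text
rib [ 519.5 -165.5] [ 530.1 -164.5] [ 523.7 -210. ] [ 534.5 -209. ]
plate [array([ 494.1, -157.9]), array([ 498.8, -229.3]), array([ 555.1, -152.2]), array([ 564. , -223.2])]
slide in [ 456.5 -156.7] [ 634.8 -137.6] [ 456.  -146.2] [ 633.1 -126.8]
bolts [ 470.3 -148. ] [ 544.8 -139.9] [ 618.7 -132.2]
```

>>> send_rows([
  [60, 0.0025, 0, 0.012, -0.005],
  [100, 0, 0, 0.012, 0],
  [100, 0, 0, 0.012, 0],
  [100, 0, 0, 0.012, 0],
  [100, 0, 0, 0.012, 0],
  [100, 0, 0, 0.012, 0],
  [100, 0, 0, 0.01, 0],
  [100, 0, 0, 0.006, 0],
  [100, 0, 0, 0.003, 0],
])

```text
time_s: 3.32
position: [0.5263, -0.1859, 0.1584]
tcp_rot: [[-0.098, 0.995, -0.002], [0.995, 0.098, 0.001], [0.001, -0.002, -1.0]]
force: [1.0, 0.4, -0.2]
opening: 0.61
grasp_force: 0.0
```

>>> send_rows([
  [255, 0, 0, 0, 0],
  [255, 0, 0, 0, 0],
  [255, 0, 0, 0, 0],
  [255, 0, 0, 0, 0],
  [255, 0, 0, 0, 0],
  [255, 0, 0, 0, 0],
  [255, 0, 0, 0, 0],
  [255, 0, 0, 0, 0],
])

```text
time_s: 3.98
position: [0.5273, -0.1863, 0.1598]
tcp_rot: [[-0.098, 0.995, 0.001], [0.995, 0.098, -0.0], [-0.0, 0.001, -1.0]]
force: [1.2, 0.6, 0.6]
opening: 0.135
grasp_force: 30.0
```

>>> send_rows([
  [255, 0, 0.004, 0, 0],
  [255, 0, 0.008, 0, 0],
  [255, 0, 0.01, 0, 0],
  [255, 0, 0.01, 0, 0],
  [255, 0, 0.01, 0, 0],
  [255, 0, 0.009, 0, 0],
  [255, 0, 0.006, 0, 0],
  [255, 0, 0.004, 0, 0],
  [255, 0, 0.002, 0, 0],
  [255, 0, 0, 0, 0],
])

```text
time_s: 4.82
position: [0.5915, -0.1795, 0.1598]
tcp_rot: [[-0.098, 0.995, 0.002], [0.995, 0.098, 0.0], [0.0, 0.002, -1.0]]
force: [-0.4, 2.7, 4.7]
opening: 0.133
grasp_force: 30.0
```

>>> send_rows([
  [255, 0, 0.002, 0, 0],
  [255, 0, 0, 0, 0],
])

```text
time_s: 4.98
position: [0.5928, -0.1794, 0.1598]
tcp_rot: [[-0.098, 0.995, 0.001], [0.995, 0.098, 0.0], [0.0, 0.001, -1.0]]
force: [-2.0, 1.0, 5.2]
opening: 0.135
grasp_force: 30.0
```

>>> send_rows([
  [255, 0, 0.001, 0, 0],
  [255, 0, 0.001, 0, 0],
  [255, 0, 0, 0, 0],
])

```text
time_s: 5.23
position: [0.5944, -0.1792, 0.1598]
tcp_rot: [[-0.098, 0.995, 0.001], [0.995, 0.098, 0.001], [0.001, 0.001, -1.0]]
force: [-1.2, 1.5, 6.2]
opening: 0.129
grasp_force: 30.0
```

>>> send_rows([
  [255, 0, 0.001, 0, 0],
  [255, 0, 0.001, 0, 0],
  [255, 0, 0, 0, 0],
])

```text
time_s: 5.48
position: [0.5954, -0.179, 0.1598]
tcp_rot: [[-0.098, 0.995, -0.002], [0.995, 0.098, 0.001], [0.001, -0.002, -1.0]]
force: [-4.1, 1.1, 6.6]
opening: 0.131
grasp_force: 30.0
```

>>> send_rows([
  [100, 0, 0, 0, 0],
  [100, 0, 0, 0, 0],
  [100, 0, 0, 0, 0],
  [60, 0, 0, -0.01, 0],
  [0, 0, 0, -0.02, 0],
  [0, 0, -0.02, -0.03, 0],
  [0, 0, -0.03, -0.03, 0],
  [0, 0, -0.03, 0, 0],
  [0, 0, 0, 0, 0],
])

```text
time_s: 6.23
position: [0.5125, -0.187, 0.2511]
tcp_rot: [[-0.097, 0.995, -0.002], [0.995, 0.097, -0.0], [-0.0, -0.002, -1.0]]
force: [-0.9, -0.3, -1.4]
opening: 0.733
grasp_force: 0.0
```

```bash
python3 - <<'E'
from h import *
s=read_state();c=calibration("wrist");p,d=capture("wrist");np.savez("w2.npz",d=d,**c)
print(s["position"],s["time_s"])
q=cv2.resize(p[130:290,150:450],None,fx=2.6,fy=2.6,interpolation=cv2.INTER_CUBIC)
cv2.imwrite("pics/w2.png",q)
go(.5315,.2135,.25,104.2)
E
```

```text
[ 0.51253809 -0.18698244  0.25108463] 6.2333
turn -1.7225  shift x -0.1145 y 0.3844 z 0.0005 (yaw now 5.51)
```

View pics/w2.png

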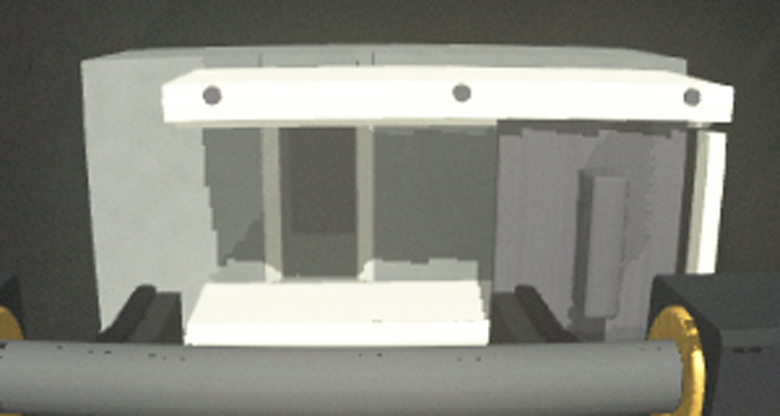

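The gate is open. The well mouth shows bevelled lips at crop x 262–281 and 357–373, with the slideway inner edges at y≈122 and y≈320.

```bash
python3 - <<'E'
from h import *
c=dict(np.load("w2.npz"))
W=lambda x,y,z:(wpx(c,150+x/2.6-.3,130+y/2.6-.3,z)*1000).round(1)[:2]
ey=np.array([-.0976,.9952]);ex=np.array([.9952,.0976])
for y in(140,200,265):
  q=[W(x,y,.085) for x in(262,281,357,373)];print([p.tolist() for p in q],"mid",(q[0]+q[3])/2,"x-coord",((q[0]+q[3])/2)@ex,((q[1]+q[2])/2)@ex)
for n,x,y in(("Lin",262,122),("Lin",373,122),("Rin",300,320),("Rin",420,320)):
  p=W(x,y,.147);print(n,p,"along ey",p@ey)
a=W(212,95,.147),W(692,97,.147);print("bolt yaw",np.degrees(np.arctan2(*(a[1]-a[0])[::-1])),(a[0]@ey,a[1]@ey))
O=np.array([505.5,-187.5]);print("O",O@ex,O@ey)
P=c["d"]  # depth
E
```

```text
[[481.8, -170.2], [488.9, -169.6], [517.3, -166.8], [523.2, -166.2]] mid [ 502.5 -168.2] x-coord 483.67168 484.26879999999994
[[483.6, -193.3], [490.8, -192.6], [519.6, -189.8], [525.7, -189.2]] mid [ 504.65 -191.25] x-coord 483.56168 484.11392000000006
[[485.5, -219.1], [492.9, -218.4], [522.3, -215.5], [528.4, -214.9]] mid [ 506.95 -217.  ] x-coord 483.33744 483.9891999999999
Lin [ 486.  -154.6] along ey -201.29152
Lin [ 519.1 -151.4] along ey -201.33744000000002
Rin [ 502.8 -216.3] along ey -264.33504
Rin [ 540.8 -212.7] along ey -264.46112
bolt yaw 6.107334986631145 (np.float64(-192.89231999999998), np.float64(-191.572))
O 484.7736 -235.9368
```

>>> send_rows([
  [0, 0, 0, -0.003, -0.123],
  [0, 0, 0, -0.003, -0.123],
  [0, 0, 0, -0.003, -0.123],
  [0, 0, 0, -0.003, -0.123],
  [0, 0, 0, 0, -0.123],
  [0, 0, 0, 0, -0.123],
  [0, 0, 0, 0, -0.123],
  [0, 0, 0, 0, -0.123],
  [0, 0, 0, 0, -0.123],
  [0, 0, 0, 0, -0.123],
  [0, 0, 0, 0, -0.123],
  [0, 0, 0, 0, -0.123],
  [0, 0, 0, 0, -0.123],
  [0, 0, 0, 0, -0.123],
])

```text
time_s: 7.45
position: [0.5177, -0.1874, 0.2608]
tcp_rot: [[-0.968, -0.253, 0.001], [-0.253, 0.968, 0.0], [-0.001, -0.0, -1.0]]
force: [0.5, 0.5, -0.5]
opening: 0.999
grasp_force: 0.0
```

>>> send_rows([
  [0, -0.0095, 0.032, 0, 0],
  [0, -0.0095, 0.032, 0, 0],
  [0, -0.0095, 0.032, 0, 0],
  [0, -0.0095, 0.032, 0, 0],
  [0, -0.0095, 0.032, 0, 0],
  [0, -0.0095, 0.032, 0, 0],
  [0, -0.0095, 0.032, 0, 0],
  [0, -0.0095, 0.032, 0, 0],
  [0, -0.0095, 0.032, 0, 0],
  [0, -0.0095, 0.032, 0, 0],
  [0, -0.0095, 0.032, 0, 0],
  [0, -0.0095, 0.032, 0, 0],
  [0, 0, 0, 0, 0],
])

```text
time_s: 8.53
position: [0.533, 0.2192, 0.2609]
tcp_rot: [[-0.968, -0.252, 0.002], [-0.252, 0.968, 0.004], [-0.003, 0.003, -1.0]]
force: [-0.2, -0.8, 0.1]
opening: 0.997
grasp_force: 0.0
```

```bash
python3 - <<'E'
from h import *
s=read_state();c=calibration("wrist");p,d=capture("wrist");np.savez("w3.npz",d=d,**c)
print(s["position"],s["time_s"])
print([np.round(wproj(c,x)) for x in ([.5315,.2135,.132],)])
q=cv2.resize(p[130:290,150:450],None,fx=2.6,fy=2.6,interpolation=cv2.INTER_CUBIC)
cv2.imwrite("pics/w3.png",q)
go(.5315,.2135,.25,104.2)
E
```

```text
[0.53304915 0.21922234 0.26089095] 8.5333
[array([269., 207.])]
turn 0.0063  shift x 0.0020 y -0.0026 z 0.0107 (yaw now 104.56)
```

View pics/w3.png

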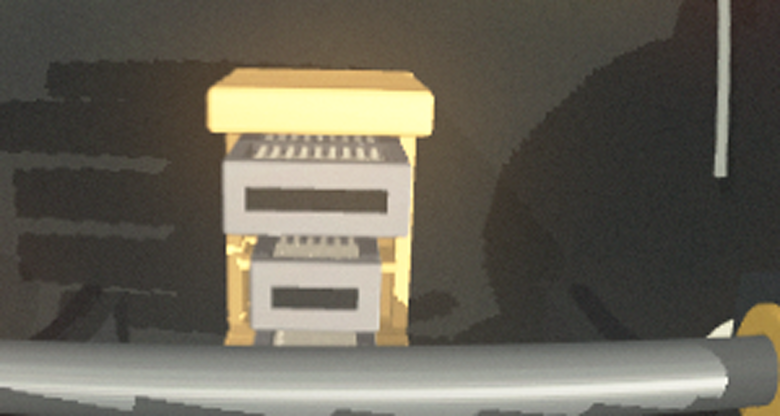

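The wide cassette's top is at crop corners (223,160), (410,160), (408,235), (224,235).

```bash
python3 - <<'E'
from h import *
c=dict(np.load("w3.npz"))
W=lambda x,y,z:(wpx(c,150+x/2.6-.3,130+y/2.6-.3,z)*1000).round(1)[:2]
q=[W(*a,.132) for a in((223,160),(410,160),(408,235),(224,235))];print(q,np.mean(q,0))
e=q[1]+q[2]-q[0]-q[3];print(np.degrees(np.arctan2(e[1],e[0])),np.linalg.norm(e)/2)
m=np.mean(q,0)/1000
s=read_state();print(s["position"]);go(*m,.117,104.2)
E
```

```text
[array([525.3, 181.6]), array([509.7, 241.8]), array([534.7, 248.2]), array([550.4, 187.7])] [530.025 214.825]
104.53774983496501 62.34617069235284
[0.53285198 0.21647394 0.26070419]
turn 0.0063  shift x 0.0031 y -0.0009 z 0.1437 (yaw now 104.56)
```

>>> send_rows([
  [0, 0.0027, -0.001, 0.02, 0],
  [0, 0, 0, 0.025, 0],
  [0, 0, 0, 0.025, 0],
  [0, 0, 0, 0.022, 0],
  [0, 0, 0, 0.02, 0],
  [0, 0, 0, 0.018, 0],
  [0, 0, 0, 0.014, 0],
  [0, 0, 0, 0.01, 0],
  [0, 0, 0, 0.004, 0],
  [0, 0, 0, 0, 0],
])

```text
time_s: 9.42
position: [0.5298, 0.2107, 0.1021]
tcp_rot: [[-0.969, -0.246, -0.002], [-0.246, 0.969, -0.0], [0.002, 0.0, -1.0]]
force: [-0.2, -0.0, 0.1]
opening: 1.002
grasp_force: 0.0
```

>>> send_rows([
  [160, 0, 0, 0, 0],
  [160, 0, 0, 0, 0],
  [160, 0, 0, 0, 0],
  [160, 0, 0, 0, 0],
  [160, 0, 0, 0, 0],
])

```text
time_s: 9.83
position: [0.5302, 0.2115, 0.1037]
tcp_rot: [[-0.969, -0.247, 0.001], [-0.247, 0.969, 0.0], [-0.001, 0.0, -1.0]]
force: [-0.1, -0.5, 1.5]
opening: 0.736
grasp_force: 29.9
```

>>> send_rows([
  [160, 0, 0, -0.003, 0],
  [160, 0, 0, -0.008, 0],
  [160, 0, 0, -0.012, 0],
  [160, 0, 0, -0.016, 0],
  [160, 0, 0, -0.016, 0],
  [160, 0, 0, -0.016, 0],
  [160, 0, 0, -0.016, 0],
  [160, 0, 0, -0.016, 0],
  [160, 0, 0, -0.016, 0],
  [160, 0, 0, -0.016, 0],
  [160, 0, 0, -0.014, 0],
  [160, 0, 0, -0.008, 0],
  [160, 0, 0, -0.003, 0],
  [160, 0, 0, 0, 0],
])

```text
time_s: 11.0
position: [0.5299, 0.2113, 0.2636]
tcp_rot: [[-0.969, -0.247, 0.001], [-0.247, 0.969, 0.0], [-0.001, -0.0, -1.0]]
force: [-0.5, 0.2, -3.6]
opening: 0.737
grasp_force: 29.9
```

```bash
python3 - <<'E'
from h import *
p,d=capture("scene");q=cv2.resize(p[180:320,220:420],None,fx=3,fy=3);cv2.imwrite("pics/s1.png",q)
go(.505,.02,.0922,95.7)
E
```

```text
turn 0.1498  shift x 0.0434 y -0.1878 z 0.1706 (yaw now 104.28)
```

View pics/s1.png

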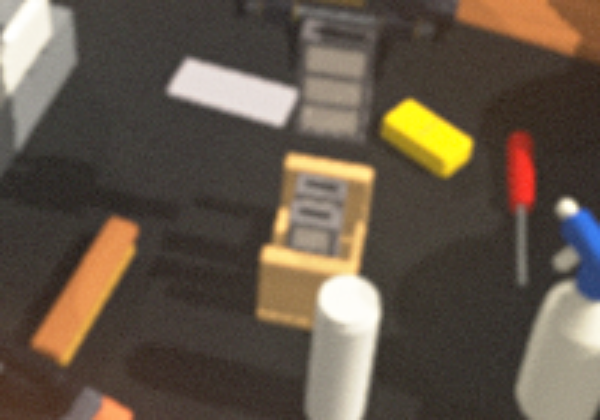

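The wide cassette hangs upright at the top of the crop near (340,80), and both spares are still in the rack. On to the clear patch.

>>> send_rows([
  [160, 0, 0, 0, 0.05],
  [160, 0, 0, 0, 0.05],
  [160, 0, 0, 0, 0.05],
  [160, 0.003, -0.0128, 0, 0],
  [160, 0.005, -0.022, 0, 0],
  [160, 0.006, -0.026, 0, 0],
  [160, 0.006, -0.026, 0, 0],
  [160, 0.006, -0.026, 0, 0],
  [160, 0.006, -0.026, 0, 0],
  [160, 0.006, -0.026, 0, 0],
  [160, 0.0035, -0.016, 0, 0],
  [160, 0.0019, -0.007, 0, 0],
  [160, 0, 0, 0.01, 0],
  [160, 0, 0, 0.02, 0],
  [160, 0, 0, 0.025, 0],
  [160, 0, 0, 0.025, 0],
  [160, 0, 0, 0.025, 0],
  [160, 0, 0, 0.025, 0],
  [160, 0, 0, 0.018, 0],
  [160, 0, 0, 0.01, 0],
])

```text
time_s: 12.72
position: [0.5035, 0.0205, 0.1025]
tcp_rot: [[-0.995, -0.1, -0.005], [-0.1, 0.995, 0.001], [0.005, 0.001, -1.0]]
force: [-0.1, -1.0, -3.0]
opening: 0.734
grasp_force: 29.9
```

>>> send_rows([
  [160, 0, 0, 0.005, 0],
  [160, 0, 0, 0.002, 0],
  [160, 0, 0, 0, 0],
  [160, 0, 0, 0, 0],
])

```text
time_s: 13.05
position: [0.5061, 0.02, 0.0989]
tcp_rot: [[-0.995, -0.099, 0.002], [-0.099, 0.995, -0.0], [-0.002, -0.001, -1.0]]
force: [-0.6, 0.3, -3.4]
opening: 0.732
grasp_force: 29.9
```

>>> send_rows([
  [160, 0, 0, 0.002, 0],
  [160, 0, 0, 0.002, 0],
  [160, 0, 0, 0.001, 0],
  [160, 0, 0, 0, 0],
])

```text
time_s: 13.38
position: [0.5053, 0.0201, 0.0931]
tcp_rot: [[-0.995, -0.099, 0.0], [-0.099, 0.995, -0.0], [-0.0, -0.0, -1.0]]
force: [0.5, 0.1, -2.9]
opening: 0.733
grasp_force: 29.9
```

>>> send_rows([
  [160, 0, 0, 0.001, 0],
  [160, 0, 0, 0.001, 0],
  [160, 0, 0, 0, 0],
])

```text
time_s: 13.63
position: [0.5055, 0.0201, 0.0917]
tcp_rot: [[-0.995, -0.099, 0.001], [-0.099, 0.995, -0.0], [-0.001, -0.0, -1.0]]
force: [-1.6, -0.6, 4.3]
opening: 0.734
grasp_force: 29.9
```

>>> send_rows([
  [0, 0, 0, 0, 0],
  [0, 0, 0, 0, 0],
  [0, 0, 0, 0, 0],
  [0, 0, 0, 0, 0],
  [0, 0, 0, -0.01, 0],
  [0, 0, 0, -0.02, 0],
  [0, 0, 0, -0.025, 0],
  [0, 0, 0, -0.025, 0],
  [0, 0, 0, -0.015, 0],
  [0, 0, 0, 0, 0],
])

```text
time_s: 14.47
position: [0.5076, 0.0198, 0.1898]
tcp_rot: [[-0.995, -0.099, 0.008], [-0.099, 0.995, -0.001], [-0.008, -0.002, -1.0]]
force: [-0.1, 0.1, 0.3]
opening: 0.997
grasp_force: 0.0
```

>>> send_rows([
  [0, 0, 0, 0, 0.121],
  [0, 0, 0, 0, 0.121],
  [0, 0, 0, 0, 0.121],
  [0, 0, 0, 0, 0.121],
  [0, 0, 0, 0, 0.121],
  [0, 0, 0, 0, 0.121],
  [0, 0, 0, 0, 0.121],
  [0, 0, 0, 0, 0.121],
  [0, 0, 0, 0, 0.121],
  [0, 0, 0, 0, 0.121],
  [0, 0, 0, 0, 0.121],
  [0, 0, 0, 0, 0.121],
  [0, 0, 0, 0, 0.121],
  [0, 0, 0, 0, 0],
  [0, 0, 0, 0, 0],
])

```text
time_s: 15.72
position: [0.5048, 0.0202, 0.1855]
tcp_rot: [[-0.1, 0.995, -0.001], [0.995, 0.1, 0.0], [0.0, -0.001, -1.0]]
force: [-0.2, 0.3, 0.7]
opening: 1.0
grasp_force: 0.0
```

```bash
python3 - <<'E'
from h import *
s=read_state();c=calibration("wrist");p,d=capture("wrist");np.savez("w4.npz",d=d,**c)
print(s["position"],s["time_s"]);go(.5055,.0201,.099,5.7)
q=cv2.resize(p[130:290,150:450],None,fx=2.6,fy=2.6,interpolation=cv2.INTER_CUBIC)
cv2.imwrite("pics/w4.png",q)
E
```

```text
[0.50483953 0.02015856 0.18553353] 15.7167
turn 0.0004  shift x -0.0001 y 0.0006 z 0.0866 (yaw now 5.72)
```

View pics/w4.png

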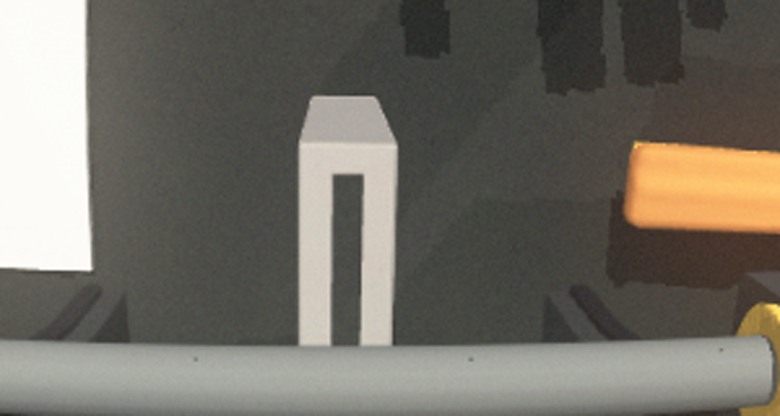

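The cassette stands upright and square on the bare patch, its top edge running from crop (300,143) to (397,143).

```bash
python3 - <<'E'
from h import *
c=dict(np.load("w4.npz"))
W=lambda x,y,z:(wpx(c,150+x/2.6-.3,130+y/2.6-.3,z)*1000).round(1)[:2]
a,b,e,f=W(300,143,.12),W(397,143,.12),W(300,300,.12),W(393,300,.12);print(a,b,e,f)
ex=np.array([.995,.0995]);s=read_state()
print("offset along x mm",((a+b)/2)@ex-s["position"][:2]@ex*1000,((e+f)/2)@ex-s["position"][:2]@ex*1000)
ey=np.array([-.0995,.995]);print("edge y off",a@ey-s["position"][:2]@ey*1000)
E
```

```text
[491.3  53.6] [515.8  56.1] [495.1  11.5] [519.8  14. ]
offset along x mm 2.08580995211355 1.7773599521134997
edge y off 34.627255580397545
```

>>> send_rows([
  [0, 0, 0.002, 0.005, 0],
  [60, 0, 0, 0.01, 0],
  [60, 0, 0, 0.015, 0],
  [60, 0, 0, 0.015, 0],
  [60, 0, 0, 0.015, 0],
  [60, 0, 0, 0.012, 0],
  [60, 0, 0, 0.008, 0],
  [60, 0, 0, 0.005, 0],
  [60, 0, 0, 0.0015, 0],
  [60, 0, 0, 0, 0],
  [60, 0, 0, 0, 0],
])

```text
time_s: 16.68
position: [0.5077, 0.0203, 0.0999]
tcp_rot: [[-0.097, 0.995, 0.001], [0.995, 0.097, -0.0], [-0.0, 0.001, -1.0]]
force: [0.6, -0.2, -0.4]
opening: 0.765
grasp_force: 0.0
```

>>> send_rows([
  [120, 0, 0, 0, 0],
  [140, 0, 0, 0, 0],
  [150, 0, 0, 0, 0],
  [160, 0, 0, 0, 0],
  [170, 0, 0, 0, 0],
  [180, 0, 0, 0, 0],
  [190, 0, 0, 0, 0],
  [255, 0, 0, 0, 0],
  [255, 0, 0, 0, 0],
  [255, 0, 0, 0, 0],
])

```text
time_s: 17.52
position: [0.5073, 0.0203, 0.0995]
tcp_rot: [[-0.097, 0.995, 0.0], [0.995, 0.097, -0.0], [-0.0, 0.0, -1.0]]
force: [0.1, -0.1, 1.4]
opening: 0.296
grasp_force: 30.0
```

>>> send_rows([
  [255, 0, 0, -0.003, 0],
  [255, 0, 0, -0.01, 0],
  [255, 0, 0, -0.016, 0],
  [255, 0, 0, -0.02, 0],
  [255, 0, 0, -0.02, 0],
  [255, 0, 0, -0.02, 0],
  [255, 0, 0, -0.02, 0],
  [255, 0, 0, -0.02, 0],
  [255, 0, 0, -0.02, 0],
  [255, 0, 0, -0.016, 0],
  [255, 0, 0, -0.01, 0],
  [255, 0, 0, -0.005, 0],
  [255, 0, 0, 0, 0],
])

```text
time_s: 18.6
position: [0.5075, 0.0203, 0.2809]
tcp_rot: [[-0.097, 0.995, 0.002], [0.995, 0.097, -0.0], [-0.001, 0.002, -1.0]]
force: [-0.3, -0.5, -2.9]
opening: 0.297
grasp_force: 30.0
```

```bash
python3 - <<'E'
from h import *
go(.5051,-.1866,.27,5.7);s=read_state();print(s["position"],s["force"],s["opening"])
E
```

```text
turn -0.0024  shift x -0.2057 y -0.0229 z 0.0109 (yaw now 5.56)
[0.50748737 0.02031908 0.28090054] [-0.31024398 -0.49542874 -2.86421382] 0.29659954741951383
```

>>> send_rows([
  [255, -0.008, -0.001, 0, -0.002],
  [255, -0.016, -0.002, 0, 0],
  [255, -0.022, -0.0025, 0, 0],
  [255, -0.025, -0.0025, 0, 0],
  [255, -0.025, -0.003, 0, 0],
  [255, -0.025, -0.003, 0, 0],
  [255, -0.025, -0.003, 0, 0],
  [255, -0.022, -0.0025, 0, 0],
  [255, -0.018, -0.0015, 0, 0],
  [255, -0.012, -0.001, 0, 0],
  [255, -0.0057, -0.0007, 0, 0],
  [255, -0.002, -0.0002, 0, 0],
  [255, 0, 0, 0, 0],
  [255, 0, 0, 0, 0],
])

```text
time_s: 19.77
position: [0.5045, -0.1856, 0.2792]
tcp_rot: [[-0.1, 0.995, -0.001], [0.995, 0.1, 0.001], [0.001, -0.001, -1.0]]
force: [-0.5, -0.3, -1.7]
opening: 0.296
grasp_force: 30.0
```

```bash
python3 - <<'E'
from h import *
s=read_state();c=calibration("wrist");p,d=capture("wrist");np.savez("w5.npz",d=d,**c)
print(s["position"],s["time_s"]);go(.5051,-.1866,.27,5.7)
q=cv2.resize(p[130:310,150:450],None,fx=2.6,fy=2.6,interpolation=cv2.INTER_CUBIC)
cv2.imwrite("pics/w5.png",q)
E
```

```text
[ 0.5044899  -0.18562559  0.27918574] 19.7667
turn 0.0005  shift x -0.0011 y 0.0004 z 0.0093 (yaw now 5.73)
```

View pics/w5.png

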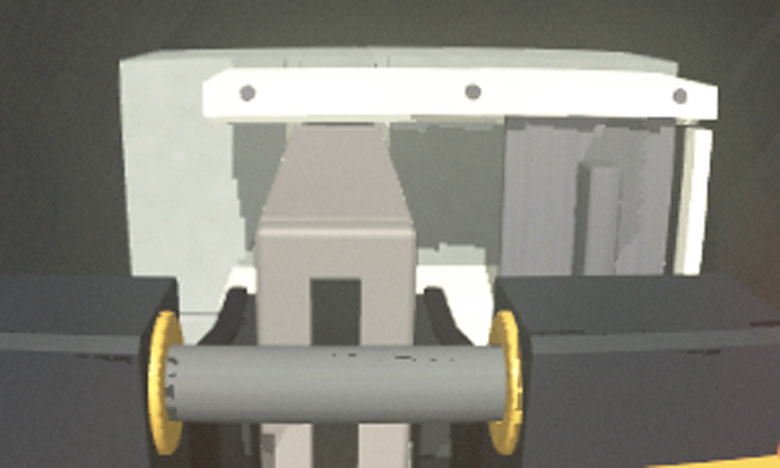

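The cassette hangs over the well, its lower near edge at crop (290–382, 123) and the slideway inner edge at y≈118. Now the relative offset.

```bash
python3 - <<'E'
from h import *
c=dict(np.load("w5.npz"))
W=lambda x,y,z:(wpx(c,150+x/2.6-.3,130+y/2.6-.3,z)*1000)[:2]
a=np.radians(5.73);ex=np.array([np.cos(a),np.sin(a)]);ey=np.array([-ex[1],ex[0]])
T=np.array([504.5,-185.6])
f=lambda p:np.round([(p-T)@ex,(p-T)@ey],1)
print("bottom edge",f(W(290,124,.18)),f(W(382,124,.18)),"top edge",f(W(258,232,.30)),f(W(414,232,.30)))
print("top edge at z.2995",f(W(258,232,.2995)))
print("slide inner",f(W(250,118,.147)),f(W(450,118,.147)),"bolts",[f(W(x,94,.147)) for x in(247,473,680)])
print("bevel",f(W(287,123,.135)),f(W(389,123,.135)))
for z in(.085,):print("lip",f(W(287,60,z)),f(W(376,60,z)))
print("rib mid x",f(W(583,165,.159)),f(W(617,165,.159)),"slide end",f(W(203,100,.147)),f(W(717,102,.147)))
E
```

```text
bottom edge [-14.5  34.9] [12.5 34.9] top edge [-12.9  34.4] [11.2 34.4]
top edge at z.2995 [-13.   34.3]
slide inner [-29.7  32.6] [37.1 32.6] bolts [array([-30.5,  40.6]), array([44.7, 40.8]), array([119.2,  42.9])]
bevel [-18.   29.2] [17.4 29.2]
lip [-20.8  48.1] [15.  48.1]
rib mid x [80.6 19.3] [92.6 19.4] slide end [-45.4  38.8] [134.1  40.6]
```

>>> send_rows([
  [255, -0.0015, 0.0008, 0, 0],
  [255, -0.0015, 0, 0.004, 0],
  [255, 0, 0, 0.008, 0],
  [255, 0, 0, 0.01, 0],
  [255, 0, 0, 0.01, 0],
  [255, 0, 0, 0.008, 0],
  [255, 0, 0, 0.005, 0],
  [255, 0, 0, 0.002, 0],
  [255, 0, 0, 0, 0],
])

```text
time_s: 20.57
position: [0.5057, -0.1895, 0.2318]
tcp_rot: [[-0.099, 0.995, -0.001], [0.995, 0.099, 0.001], [0.001, -0.001, -1.0]]
force: [0.6, 0.0, -2.0]
opening: 0.293
grasp_force: 30.0
```

>>> send_rows([
  [255, 0, 0, 0.003, 0],
  [255, 0, 0, 0.003, 0],
  [255, 0, 0, 0.003, 0],
  [255, 0, 0, 0.003, 0],
  [255, 0, 0, 0.003, 0],
  [255, 0, 0, 0, 0],
])

```text
time_s: 21.07
position: [0.5064, -0.1903, 0.2172]
tcp_rot: [[-0.099, 0.995, 0.001], [0.995, 0.099, -0.002], [-0.002, 0.001, -1.0]]
force: [0.6, -3.6, -2.8]
opening: 0.299
grasp_force: 30.0
```

>>> send_rows([
  [255, -0.001, 0, 0, 0],
  [255, 0, 0, 0.003, 0],
  [255, 0, 0, 0.003, 0],
  [255, 0, 0, 0.003, 0],
  [255, 0, 0, 0.003, 0],
  [255, 0, 0, 0.003, 0],
  [255, 0, 0, 0.003, 0],
  [255, 0, 0, 0.003, 0],
  [255, 0, 0, 0, 0],
])

```text
time_s: 21.82
position: [0.506, -0.1906, 0.1958]
tcp_rot: [[-0.099, 0.995, -0.0], [0.995, 0.099, 0.0], [0.0, -0.0, -1.0]]
force: [1.1, -3.1, -4.6]
opening: 0.296
grasp_force: 30.0
```

>>> send_rows([
  [255, 0, 0, 0.003, 0],
  [255, 0, 0, 0.003, 0],
  [255, 0, 0, 0.003, 0],
  [255, 0, 0, 0.003, 0],
  [255, 0, 0, 0.003, 0],
  [255, 0, 0, 0, 0],
])

```text
time_s: 22.32
position: [0.506, -0.1907, 0.1809]
tcp_rot: [[-0.099, 0.995, -0.0], [0.995, 0.099, -0.0], [-0.0, -0.0, -1.0]]
force: [1.1, -4.5, -4.0]
opening: 0.297
grasp_force: 30.0
```

>>> send_rows([
  [255, -0.001, 0, 0, 0],
  [255, 0, 0, 0.003, 0],
  [255, 0, 0, 0.003, 0],
  [255, 0, 0, 0.003, 0],
  [255, 0, 0, 0.003, 0],
  [255, 0, 0, 0, 0],
])

```text
time_s: 22.82
position: [0.5057, -0.1912, 0.1687]
tcp_rot: [[-0.099, 0.995, -0.001], [0.995, 0.099, 0.001], [0.001, -0.001, -1.0]]
force: [0.5, -2.6, -3.9]
opening: 0.296
grasp_force: 30.0
```

>>> send_rows([
  [255, 0, 0, 0.003, 0],
  [255, 0, 0, 0.003, 0],
  [255, 0, 0, 0.003, 0],
  [255, 0, 0, 0.003, 0],
  [255, 0, 0, 0.003, 0],
  [255, 0, 0, 0, 0],
])

```text
time_s: 23.32
position: [0.5058, -0.1913, 0.1538]
tcp_rot: [[-0.099, 0.995, -0.001], [0.995, 0.099, 0.001], [0.001, -0.001, -1.0]]
force: [-0.1, -2.3, -4.2]
opening: 0.296
grasp_force: 30.0
```

Sliding freely. About 42 mm remain to the floor, which puts the TCP near 0.1115.

>>> send_rows([
  [255, 0, 0, 0.003, 0],
  [255, 0, 0, 0.004, 0],
  [255, 0, 0, 0.004, 0],
  [255, 0, 0, 0.004, 0],
  [255, 0, 0, 0.004, 0],
  [255, 0, 0, 0.004, 0],
  [255, 0, 0, 0.003, 0],
  [255, 0, 0, 0, 0],
])

```text
time_s: 23.98
position: [0.5058, -0.1914, 0.1277]
tcp_rot: [[-0.099, 0.995, -0.001], [0.995, 0.099, 0.001], [0.001, -0.001, -1.0]]
force: [-0.2, -0.7, -3.4]
opening: 0.295
grasp_force: 30.0
```

>>> send_rows([
  [255, 0, 0, 0.003, 0],
  [255, 0, 0, 0.003, 0],
  [255, 0, 0, 0.003, 0],
  [255, 0, 0, 0.002, 0],
  [255, 0, 0, 0, 0],
  [255, 0, 0, 0, 0],
])

```text
time_s: 24.48
position: [0.506, -0.1915, 0.1173]
tcp_rot: [[-0.099, 0.995, -0.0], [0.995, 0.099, 0.0], [0.0, -0.0, -1.0]]
force: [0.2, -1.0, -2.1]
opening: 0.297
grasp_force: 30.0
```

>>> send_rows([
  [255, 0, 0, 0.002, 0],
  [255, 0, 0, 0.0015, 0],
  [255, 0, 0, 0.001, 0],
  [255, 0, 0, 0, 0],
  [255, 0, 0, 0, 0],
])

```text
time_s: 24.9
position: [0.506, -0.1915, 0.113]
tcp_rot: [[-0.099, 0.995, -0.0], [0.995, 0.099, 0.0], [0.0, -0.0, -1.0]]
force: [0.8, -0.4, -2.3]
opening: 0.294
grasp_force: 30.0
```

>>> send_rows([
  [255, 0, 0, 0.001, 0],
  [255, 0, 0, 0.001, 0],
  [255, 0, 0, 0, 0],
  [255, 0, 0, 0, 0],
])

```text
time_s: 25.23
position: [0.5063, -0.1917, 0.1115]
tcp_rot: [[-0.099, 0.995, 0.0], [0.995, 0.099, -0.0], [-0.0, 0.0, -1.0]]
force: [-0.3, -0.6, 4.5]
opening: 0.295
grasp_force: 30.0
```

The cassette is on the floor: contact came at TCP z 0.1115, as predicted. Releasing and rising.

>>> send_rows([
  [120, 0, 0, 0, 0],
  [120, 0, 0, 0, 0],
  [120, 0, 0, 0, 0],
  [120, 0, 0, 0, 0],
  [120, 0, 0, -0.006, 0],
  [120, 0, 0, -0.015, 0],
  [120, 0, 0, -0.02, 0],
  [120, 0, 0, -0.02, 0],
  [120, 0, 0, -0.025, 0],
  [120, 0, 0, -0.025, 0],
  [120, 0, 0, -0.025, 0],
  [120, 0, 0, 0, 0],
  [120, 0, 0, 0, 0],
])

```text
time_s: 26.32
position: [0.5069, -0.192, 0.2489]
tcp_rot: [[-0.099, 0.995, 0.004], [0.995, 0.099, -0.002], [-0.003, 0.003, -1.0]]
force: [0.3, -1.2, -0.9]
opening: 0.532
grasp_force: 0.0
```

```bash
python3 - <<'E'
from h import *
s=read_state();c=calibration("wrist");p,d=capture("wrist");np.savez("w6.npz",d=d,**c)
print(s["position"],s["time_s"]);go(.5954,-.179,.1598,5.7)
q=cv2.resize(p[130:310,150:450],None,fx=2.6,fy=2.6,interpolation=cv2.INTER_CUBIC)
cv2.imwrite("pics/w6.png",q)
E
```

```text
[ 0.50686053 -0.19197417  0.2488504 ] 26.3167
turn -0.0004  shift x 0.0035 y 0.0903 z 0.0876 (yaw now 5.68)
```

View pics/w6.png

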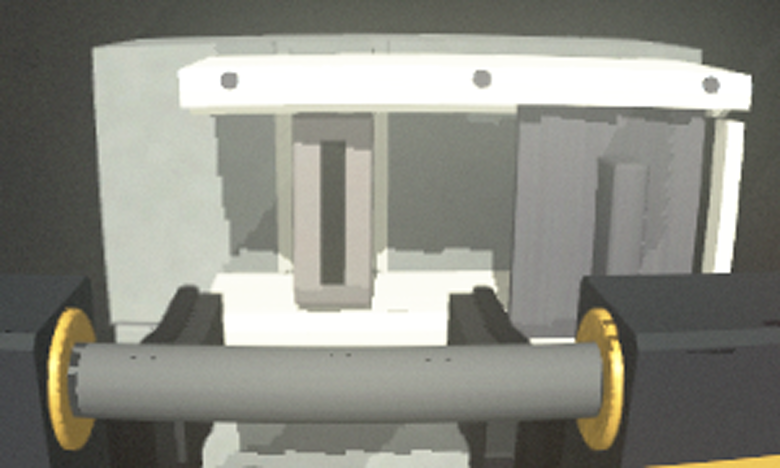

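The cassette stands upright in the well, its top at crop (293–374, 112–305). The gate is still open, with the rib near x≈622.

>>> send_rows([
  [120, 0.001, 0.01, 0, 0],
  [120, 0, 0.02, 0, 0],
  [120, 0, 0.025, 0, 0],
  [120, 0, 0.02, 0, 0],
  [120, 0, 0.012, 0, 0],
  [120, 0, 0.0033, 0, 0],
  [120, 0, 0, 0, 0],
  [120, 0, 0, 0.01, 0],
  [120, 0, 0, 0.016, 0],
  [120, 0, 0, 0.018, 0],
  [120, 0, 0, 0.018, 0],
  [120, 0, 0, 0.014, 0],
  [120, 0, 0, 0.008, 0],
  [120, 0, 0, 0.004, 0],
  [120, 0, 0, 0, 0],
  [120, 0, 0, 0, 0],
])

```text
time_s: 27.7
position: [0.5959, -0.1818, 0.1593]
tcp_rot: [[-0.099, 0.995, 0.0], [0.995, 0.099, -0.0], [-0.0, 0.0, -1.0]]
force: [-0.0, 0.4, 0.3]
opening: 0.531
grasp_force: 0.0
```

>>> send_rows([
  [255, 0, 0, 0, 0],
  [255, 0, 0, 0, 0],
  [255, 0, 0, 0, 0],
  [255, 0, 0, 0, 0],
  [255, 0, 0, 0, 0],
  [255, 0, 0, 0, 0],
])

```text
time_s: 28.2
position: [0.5959, -0.1816, 0.1592]
tcp_rot: [[-0.099, 0.995, 0.0], [0.995, 0.099, -0.0], [-0.0, 0.0, -1.0]]
force: [0.2, -0.1, 0.8]
opening: 0.16
grasp_force: 0.0
```

>>> send_rows([
  [255, 0, 0, 0, 0],
  [255, 0, 0, 0, 0],
  [255, 0, -0.003, 0, 0],
  [255, 0, -0.006, 0, 0],
  [255, 0, -0.009, 0, 0],
  [255, 0, -0.01, 0, 0],
  [255, 0, -0.01, 0, 0],
  [255, 0, -0.01, 0, 0],
  [255, 0, -0.01, 0, 0],
  [255, 0, -0.01, 0, 0],
  [255, 0, -0.008, 0, 0],
  [255, 0, -0.005, 0, 0],
  [255, 0, -0.003, 0, 0],
  [255, 0, 0, 0, 0],
  [255, 0, 0, 0, 0],
])

```text
time_s: 29.45
position: [0.5112, -0.1906, 0.1591]
tcp_rot: [[-0.1, 0.995, -0.002], [0.995, 0.1, -0.001], [-0.001, -0.003, -1.0]]
force: [-2.3, -5.3, 2.8]
opening: 0.131
grasp_force: 30.0
```

>>> send_rows([
  [255, 0, -0.001, 0, 0],
  [255, 0, -0.001, 0, 0],
  [255, 0, -0.001, 0, 0],
  [255, 0, -0.001, 0, 0],
  [255, 0, 0, 0, 0],
])

```text
time_s: 29.87
position: [0.5092, -0.1909, 0.1592]
tcp_rot: [[-0.099, 0.995, 0.002], [0.995, 0.099, -0.001], [-0.001, 0.002, -1.0]]
force: [2.2, -4.8, -1.1]
opening: 0.135
grasp_force: 30.0
```

>>> send_rows([
  [255, 0, -0.001, 0, 0],
  [255, 0, -0.001, 0, 0],
  [255, 0, 0, 0, 0],
  [255, 0, 0, 0, 0],
])

```text
time_s: 30.2
position: [0.5073, -0.1911, 0.1591]
tcp_rot: [[-0.099, 0.995, 0.002], [0.995, 0.099, -0.001], [-0.001, 0.002, -1.0]]
force: [1.9, -5.8, -1.1]
opening: 0.128
grasp_force: 30.0
```

>>> send_rows([
  [255, 0, -0.001, 0, 0],
  [255, 0, -0.001, 0, 0],
  [255, 0, 0, 0, 0],
  [255, 0, 0, 0, 0],
])

```text
time_s: 30.53
position: [0.5061, -0.1912, 0.1592]
tcp_rot: [[-0.099, 0.995, 0.004], [0.995, 0.099, -0.001], [-0.002, 0.003, -1.0]]
force: [5.0, -4.0, -2.3]
opening: 0.135
grasp_force: 30.0
```

>>> send_rows([
  [255, 0, -0.001, 0, 0],
  [255, 0, -0.001, 0, 0],
  [255, 0, 0, 0, 0],
  [255, 0, 0, 0, 0],
])

```text
time_s: 30.87
position: [0.5059, -0.1912, 0.1592]
tcp_rot: [[-0.098, 0.995, 0.008], [0.995, 0.098, -0.001], [-0.002, 0.008, -1.0]]
force: [9.2, -1.9, -3.8]
opening: 0.136
grasp_force: 30.0
```

>>> send_rows([
  [255, 0, -0.001, 0, 0],
  [255, 0, -0.001, 0, 0],
  [255, 0, 0, 0, 0],
  [255, 0, 0, 0, 0],
])

```text
time_s: 31.2
position: [0.5059, -0.1913, 0.1592]
tcp_rot: [[-0.097, 0.995, 0.012], [0.995, 0.097, -0.001], [-0.002, 0.012, -1.0]]
force: [13.8, -0.4, -7.1]
opening: 0.129
grasp_force: 30.1
```

The gate has hit its shut stop after about 90 mm of travel. Easing the push, then releasing and rising clear.

>>> send_rows([
  [255, 0, 0.003, 0, 0],
  [255, 0, 0, 0, 0],
  [120, 0, 0, 0, 0],
  [120, 0, 0, 0, 0],
  [120, 0, 0, 0, 0],
  [120, 0, 0, 0, 0],
  [120, 0, 0, -0.006, 0],
  [120, 0, 0, -0.015, 0],
  [120, 0, 0, -0.02, 0],
  [120, 0, 0, -0.025, 0],
  [120, 0, 0, -0.025, 0],
  [120, 0.02, 0, -0.02, 0],
  [120, 0.03, 0, 0, 0],
  [120, 0.03, 0, 0, 0],
  [120, 0, 0, 0, 0],
  [120, 0, 0, 0, 0],
])

```text
time_s: 32.53
position: [0.4945, -0.1096, 0.2705]
tcp_rot: [[-0.101, 0.995, -0.001], [0.995, 0.101, 0.0], [0.0, -0.001, -1.0]]
force: [-0.1, -0.1, -0.1]
opening: 0.526
grasp_force: 0.0
```

```bash
python3 - <<'E'
from h import *
s=read_state();c=calibration("wrist");p,d=capture("wrist")
t,_=capture("scene");print(s["position"],s["force"],s["time_s"])
q=np.vstack([cv2.resize(p[130:310,150:450],(600,360)),cv2.resize(t[150:320,110:450],(600,240))])
cv2.imwrite("pics/f.png",q)
E
```

```text
[ 0.49453805 -0.10963398  0.27047345] [-0.12522273 -0.09440826 -0.14160209] 32.5333
```

View pics/f.png

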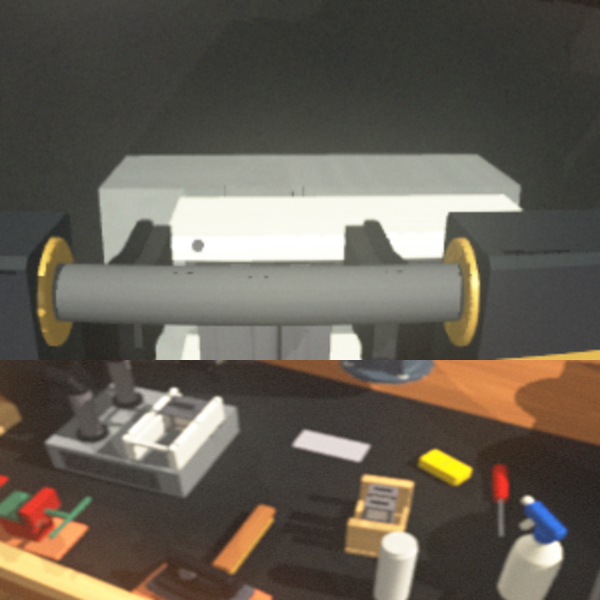

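The gate sits shut over the well with its plate centred at wrist-view x≈278 and at the robot end in the scene view. The spares are in the rack and the other things look undisturbed, so I'm handing in.

```bash
python3 -c "
from rig import hand_in;print(hand_in())"
```

```text
the job is handed in; nothing more can be done
None
```

The wide cassette is upright on the floor of the well with the gate pushed shut to its stop; both spares are still in the rack, nothing else looked moved, and the job was handed in at about 33 s.

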